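# Pack the sharpening stones and hasp the chest

### The arm

A 6-joint arm with a two-finger parallel gripper is mounted at the origin on the work surface. World frame = base frame: x ahead of the robot, y to its left, z up, the work surface at z = 0. Lengths are in m, angles in rad, forces in N, time in s.
With the tool pointing down it reaches from about 0.35 to 0.775 m from the base axis. Payload 7.3 kg.
Tool frame: the origin (TCP) lies at the very end of the fingers, on their centre line; the grasp point (between the pads) lies 19 mm behind it (ctrl.grip_depth is the distance from the TCP to the grasp point, in m); z points along the fingers, y is the line along which they close (so a half turn about z gives the same grasp; the last joint's range is limited). The gripper opens to 92 mm and grips with 3 to 60 N. Pads are 19 mm wide; open, the fingers measure 130 mm over their backs; the gripper's body (75 mm by 190 mm) begins 47 mm behind the grasp point.
Start: joints at [1.031, 0.342, 1.524, -0, 1.275, -0.146], TCP at [0.201, 0.485, 0.227] pointing down, gripper open.
Joint ranges: [-2.53, 2.53], [-0.77, 2.02], [0.04, 2.7], [-1, 4.14], [0.28, 2.66], [-3.11, 3.11]. Speed limits (rad/s): [2.57, 2.57, 3.14, 3.14, 3.14, 3.14].

### API

Orientations are given as [roll, pitch, yaw] about the fixed x, y, z axes, in that order (R = Rz(yaw) Ry(pitch) Rx(roll)).
In Python, from cell import ctrl gives the robot as it stands. The module is installed in compiled form; this text tells all that it offers.
- The arm moves only by the tool jog_arm, never from a script. Its argument "steps" is a list of rows, each a list of 7 numbers: the closure, from -1 (fully open) to 1 (shut), then the shift along the tool's x, y, z in cm, then the turn, a rotation vector about the tool's x, y, z in degrees. A call has 1 to 10 rows; each row is the pose to reach, as a shift and turn from the pose commanded when the call began, along the tool's axes at that moment; what a row does not reach only later rows make up. A row lasts 1/8 s, in which the tool goes at most 62.5 mm and 10.7 degrees, less where a joint would pass 70% of its speed; a pose out of reach is approached as far as the arm can. A call with a gripper value outside its range is refused whole. The fingers move at their own pace and stop on an object; "force" is the grip in N (left out, the last holds). Time passes only in rows, so rows that repeat a pose let the fingers close. It gives the time, the measured TCP pose, the force, the opening and the grip force at its end, in the units of the state.
- ctrl.read_state(): the state, without advancing time (a new reading comes with each control period).
- ctrl.grab_frame(name): name is "scene" or "side" or "wrist"; returns a dict with "img" (480x640x3 uint8, red, green, blue), "fx", "fy", "cx", "cy" (pixels), "rvec" (rotation vector, rad) and "tvec" (3), from world to camera coordinates, as OpenCV has them. Camera axes: x right, y down, z forward; pixel columns grow to the right and rows downward; lengths in m; the calibration is good to about 2 mm. A picture is of the moment at which its call begins. There is no depth.
- ctrl.close_job(): hands the job in; it is judged then, once.
The state is a dict: "clock": time; "joint_positions": joint angles; "qvel": joint speeds; "tau": joint torques, N m; "eef_pos": TCP position; "orientation": TCP orientation; "wrist_force": force on the tool from outside, world axes, zero at the start; "moment": the same for the moment, N m; "width": opening from 0.0 (shut) to 1.0 (fully open); "grasp_force": force on a finger pad.
Only numpy, scipy, OpenCV 4.12 (cv2) and the standard library are available. Lean on these libraries where they do the work, as an engineer would, in place of code of your own. Each camera call takes 0.05 s, during which the arm holds its last target. There are 200 camera calls.

### The job

The cedar chest must go out with exactly three grey sharpening stones in it: one is already inside, so set two more grey stones from the bench down into it (do not drop them), all lying flat on the chest's floor. Then shut the lid fully, and after that swing the steel hasp over so it lies flat on the lid with the staple through its slot. Leave the third bench grey stone, the red stone and the other things on the bench where they are.

Things in the scene. Friction and masses are not known exactly. Their poses are not given: they have to be found in the camera images.
- chest: Open cedar chest, fixed to the bench, outside 180 (x) x 255 (y) x 64 mm high; walls and floor 10 mm thick, so inside 160 x 235 x 54 mm. Origin: centre of its underside; its -x side is the front (faces the robot), lid hinge on the +x side.
- lid (a joint): Angle of the chest's lid in rad: 0 = fully shut, 1.57 = upright, opens to 1.75. Stiff hinge: it stays where it is left, about 2 to 3 N at its free edge moves it. Lid is a 180 x 255 x 12 mm pale cedar board.
- lid_edge (a point): Middle of the lid's free (front) edge, half way through its 12 mm thickness, 180 mm from the hinge line.
- lid_hinge (a point): Middle of the lid's hinge line, at the top of the chest's back wall, on the underside of the lid. Its axes turn with the lid: when shut they match the chest's.
- hasp (a joint): Angle of the steel hasp in rad: 0 = flat on the shut lid over the staple, pointing to the back; 1.57 = standing upright; more = leaning out to the front (to 2.5). Stays where left; about 1 N at its tip moves it.
- hasp_hinge (a point): Middle of the hasp's hinge line, 6 mm in front of the chest's front wall, 79.5 mm above the bench. The hasp is a flat steel strap 94 mm long, 30 mm wide, 4 mm thick (from 3 mm below to 1 mm above this line when shut), solid from 2 to 45 mm from the hinge, then a slot 30 x 14 mm to 75 mm, then a solid tip.
- hasp_tip (a point): Middle of the end of the hasp strap, 94 mm from its hinge line.
- staple (a point): Top of the small brass staple on the lid, 60 mm behind the hasp's hinge line when the lid is shut, standing 18 mm above the lid, about 13 mm long (x) and 8 mm wide (y); the hasp's slot goes over it.
- stone_in: Sharpening stone, 130 x 40 x 28 mm, plain grey block, about 0.3 kg. Origin: centre of its underside; its x is along the length, y across the 40 mm width, z up. It already lies in the chest, along the chest's x, towards its +y side; it stays there.
- stone_a: Sharpening stone, 130 x 40 x 28 mm, plain grey block, about 0.3 kg. Origin: centre of its underside; its x is along the length, y across the 40 mm width, z up. Lies on the bench right of the chest; any two of stone_a, stone_b, stone_c go in.
- stone_b: Sharpening stone, 130 x 40 x 28 mm, plain grey block, about 0.3 kg. Origin: centre of its underside; its x is along the length, y across the 40 mm width, z up. Lies on the bench right of the chest; any two of stone_a, stone_b, stone_c go in.
- stone_c: Sharpening stone, 130 x 40 x 28 mm, plain grey block, about 0.3 kg. Origin: centre of its underside; its x is along the length, y across the 40 mm width, z up. Lies on the bench right of the chest; any two of stone_a, stone_b, stone_c go in.
- stone_red: Brick-red flattening stone, 130 x 40 x 28 mm, among the grey ones; origin and axes as theirs. Stays.
- glue: White glue bottle with orange cap, standing, 48 mm diameter, 140 mm high; origin: centre of its base. Stays.
- nail_tin: Open metal tin, 72 mm diameter, 60 mm high; origin: centre of its base. Stays.
- hammer: Hammer, 200 mm long, lying; origin: middle of its underside, x along the handle to the head. Stays.
- driver: Screwdriver, 180 mm long, lying in front of the chest; origin: middle of its underside, x along it. Stays.
- brush: Brush, 170 mm long, lying behind and right of the chest; origin: middle of its underside, x along it. Stays.
- offcut: Cedar offcut, 110 x 45 x 45 mm; origin: centre of its underside. Stays.
Not all that is in view belongs to the job. Leave any green or purple look-alike of the stone_c alone.

How it is judged:
By the outcome, as a careful person would: the job done as asked, in the order asked, and still so for the second after the job is handed in, with the robot touching nothing.
It also fails if it takes over 72 s, if anything falls off the work surface, if the arm or the gripper's body presses on something with over 40 N, if the wrist force passes 120 N, or if a joint passes its speed limit or range.

## Working session

There is one attempt and no reset: what is moved stays moved. The work goes in short steps, Python scripts to look and compute and a tool call to move; the robot and the scene stay as the last step left them, time stands still between calls to the robot, and variables do not carry over. Pictures are saved under pics/ and viewed, at most 10 in all, crops included, and the job is handed in when it is done.

Besides the shell and the picture viewer there is one more tool, called after "Call:" as name(argument=value, ...) on one line, values as JSON. jog_arm: Moves the arm, as the interface text tells. Its arguments: {"type":"object","properties":{"steps":{"type":"array"},"force":{"type":"number"}},"required":["steps"]}

```bash
mkdir -p pics; cat > h.py <<'E'
import numpy as np, cv2
from cell import ctrl
from scipy.spatial.transform import Rotation as Ro
def grab(n,save=None):
    f=ctrl.grab_frame(n)
    if save: cv2.imwrite('pics/'+save,f['img'][:,:,::-1])
    return f
def cam(f):
    R=cv2.Rodrigues(np.array(f['rvec'],float))[0]; t=np.array(f['tvec'],float).ravel()
    return R,t
def ray(f,u,v):
    R,t=cam(f); d=R.T@np.array([(u-f['cx'])/f['fx'],(v-f['cy'])/f['fy'],1]); return -R.T@t,d/np.linalg.norm(d)
def onz(f,u,v,z):
    c,d=ray(f,u,v); return c+d*(z-c[2])/d[2]
def proj(f,p):
    R,t=cam(f); q=R@np.array(p,float)+t; return np.array([f['cx']+f['fx']*q[0]/q[2],f['cy']+f['fy']*q[1]/q[2]])
def tri(rs):
    A=0;b=0
    for c,d in rs:
        M=np.eye(3)-np.outer(d,d);A=A+M;b=b+M@c
    return np.linalg.solve(A,b)
E
python3 - <<'E'
from h import *
np.set_printoptions(precision=3,suppress=True)
for n in ('scene','side'):
    f=grab(n,n+'0.png'); print(n,f['fx'],ray(f,320,240))
import pickle
print(ctrl.read_state())
E
```

```text
scene 545.2422673773139 (array([ 1.165, -0.769,  0.825]), array([-0.547,  0.6  , -0.584]))
side 581.9010357165539 (array([ 0.012, -0.828,  1.168]), array([ 0.318,  0.58 , -0.75 ]))
{'clock': 0.1, 'joint_positions': array([ 1.031,  0.343,  1.525,  0.   ,  1.275, -0.146]), 'qvel': array([ 0.001, -0.003,  0.   ,  0.002,  0.001,  0.001]), 'tau': array([  0.001, -43.201, -24.469,   0.072,   0.053,   0.   ]), 'eef_pos': array([0.201, 0.485, 0.226]), 'orientation': array([-3.14 , -0.   ,  2.748]), 'wrist_force': array([-0.132,  0.337,  0.223]), 'moment': array([ 0.024,  0.02 , -0.014]), 'grasp_force': 0.0, 'width': 0.9988032632623508}
```

View pics/scene0.png

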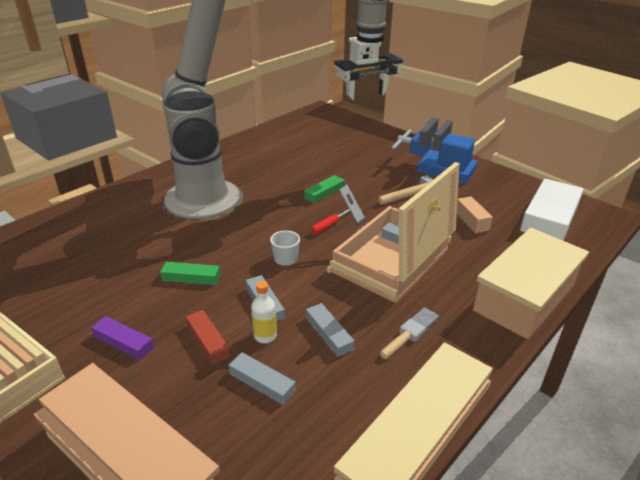

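View pics/side0.png

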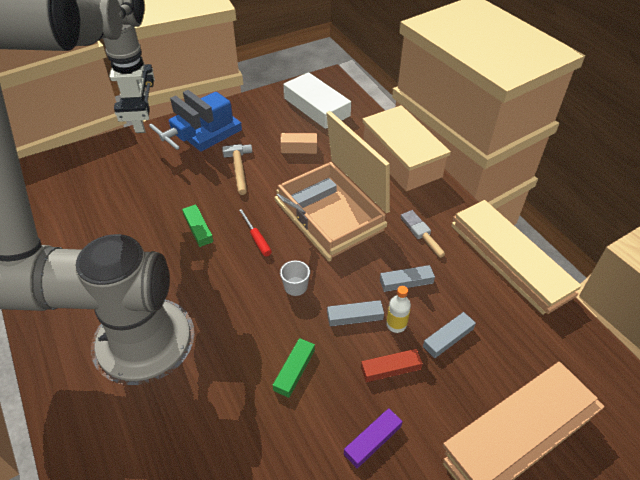

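The side view shows the open chest at (330,212), with its lid upright at the back, the hasp leaning to the front at (295,210) and one grey stone inside at (315,192). Things that could be taken for a bench grey stone:
- **Grey, wanted:** (408,278), (355,313) and (450,334).
- **Red:** (392,364).
- **Green:** (197,225) and (294,367).
- **Purple:** (374,437).
- **Grey brush ferrule:** (415,223).
- **Grey tin:** (295,278).

I choose among the three plain grey blocks and check them in one crop.

```bash
python3 - <<'E'
from h import *
np.set_printoptions(precision=3,suppress=True)
fs={n:grab(n) for n in('scene','side')}
f=fs['side'];c=f['img'][150:370,265:485,::-1]
cv2.imwrite('pics/crop1.png',cv2.resize(c,None,fx=2.7,fy=2.7,interpolation=cv2.INTER_CUBIC))
for n,f in fs.items():
    hsv=cv2.cvtColor(f['img'],cv2.COLOR_RGB2HSV)
    m=((hsv[...,0]>95)&(hsv[...,0]<118)&(hsv[...,1]>25)&(hsv[...,1]<110)&(hsv[...,2]>60)).astype(np.uint8)
    k,l,s,ce=cv2.connectedComponentsWithStats(m)
    for i in range(1,k):
        if s[i,4]<250: continue
        px=hsv[l==i]; v=px[:,2].astype(np.float32)
        t,_=cv2.threshold(v.astype(np.uint8),0,255,cv2.THRESH_OTSU)
        top=((l==i)&(hsv[...,2]>t)).astype(np.uint8)
        top=cv2.morphologyEx(top,cv2.MORPH_OPEN,np.ones((3,3)))
        cn=max(cv2.findContours(top,0,2)[0],key=cv2.contourArea,default=None)
        print(n,ce[i],s[i],np.median(px,0),t)
        if cn is not None:
            M=cv2.moments(cn); W=np.array([onz(f,*p[0],.028)[:2] for p in cn],np.float32)
            print('   top',M['m10']/M['m00'],M['m01']/M['m00'],cv2.minAreaRect(W*1000))
E
```

```text
(no output)
```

View pics/crop1.png

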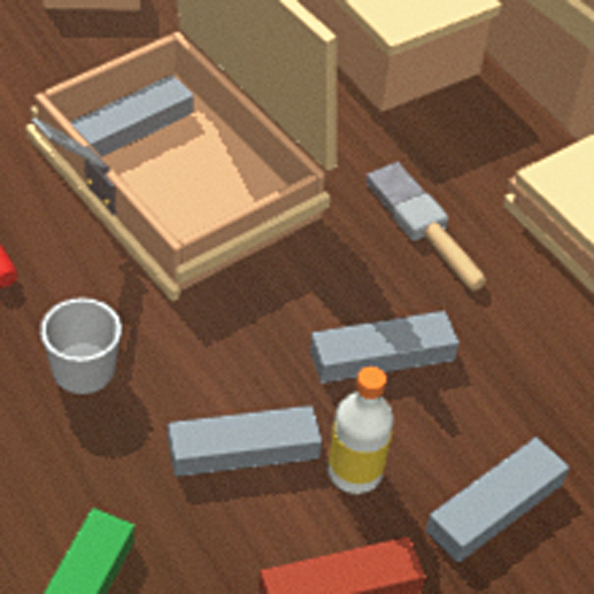

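```bash
python3 - <<'E'
from h import *
np.set_printoptions(precision=3,suppress=True)
fs={n:grab(n) for n in('scene','side')}
hs=cv2.cvtColor(fs['side']['img'],cv2.COLOR_RGB2HSV)
print(hs[313,350:358:3],hs[334,450],hs[320,340])
for n,f in fs.items():
    b=cv2.GaussianBlur(f['img'],(3,3),0).astype(int)
    m=((b[...,2]-b[...,0]>8)&(b[...,2]-b[...,0]<45)&(b[...,1]>b[...,0])&(b[...,2]>b[...,1]-3)).astype(np.uint8)
    m=cv2.morphologyEx(m,cv2.MORPH_OPEN,np.ones((3,3)))
    k,l,s,ce=cv2.connectedComponentsWithStats(m)
    for i in range(1,k):
        if s[i,4]<250 or s[i,4]>4000: continue
        v=b[...,2]
        t,_=cv2.threshold(v[l==i].astype(np.uint8),0,255,cv2.THRESH_OTSU)
        top=((l==i)&(v>t)).astype(np.uint8)
        top=cv2.morphologyEx(top,cv2.MORPH_OPEN,np.ones((3,3)))
        cs=cv2.findContours(top,0,2)[0]
        print(n,ce[i],s[i],t)
        if cs:
            cn=max(cs,key=cv2.contourArea)
            W=np.array([onz(f,*p[0],.028)[:2] for p in cn],np.float32)
            print('   ',cv2.minAreaRect(W*1000))
f=fs['side']
for nm,pts,z in (('A',[(313,330),(446,313),(458,342),(322,360)],.028),('B',[(169,423),(312,408),(321,441),(174,458)],.028),('C',[(429,515),(538,438),(568,467),(464,545)],.028),('chest',[(36,100),(178,36),(323,180),(178,250)],.064),('in',[(75,125),(175,80),(193,98)],.038)):
    P=np.array([onz(f,x/2.7+265,y/2.7+150,z)[:2] for x,y in pts]); print(nm,P.tolist(),P.mean(0))
    print('  in scene',[proj(fs['scene'],[*p,z]).round(0).tolist() for p in P])
f=fs['scene'];c=f['img'][150:370,225:485,::-1]
cv2.imwrite('pics/crop2.png',cv2.resize(c,None,fx=2.7,fy=2.7,interpolation=cv2.INTER_CUBIC))
E
```

```text
[[103  20 182]
 [105  20 183]
 [ 96  21 181]] [103  25 181] [90 11 97]
scene [320.971 316.529] [309 306  24  24 350] 150.0
    ((604.1137084960938, -146.310302734375), (33.3121337890625, 61.37043380737305), 73.49805450439453)
scene [340.405 338.359] [330 329  22  19 259] 150.0
    ((676.2493896484375, -167.81307983398438), (33.40082931518555, 34.21849822998047), 72.44786834716797)
scene [261.783 374.291] [ 231  354   62   41 1048] 150.0
    ((627.3720092773438, -337.1636657714844), (124.26084899902344, 34.50440216064453), 8.870980262756348)
side [313.318 190.484] [294 180  40  22 343] 174.0
    ((567.6353759765625, 224.7914276123047), (120.60091400146484, 27.84334945678711), 6.101198673248291)
side [397.239 277.539] [382 271  35  14 360] 155.0
    ((601.0322875976562, -143.3746795654297), (35.3215446472168, 67.29649353027344), 74.17134857177734)
side [354.656 310.477] [328 302  55  18 704] 162.0
    ((461.8603515625, -180.37646484375), (34.78947067260742, 125.54740905761719), 69.44193267822266)
side [449.442 333.088] [425 314  49  39 866] 147.0
    ((622.8997802734375, -335.428619384
[... 653 characters left out ...]
 [0.6853225931004372, -0.30887262434963714], [0.6894389837048073, -0.34518323968699266], [0.565114543114313, -0.3647425628192807]] [ 0.624 -0.337]
  in scene [[240.0, 351.0], [294.0, 381.0], [281.0, 394.0], [228.0, 364.0]]
chest [[0.47070264118736194, 0.2487541449374716], [0.6459843725546321, 0.26625681505858523], [0.6671639444692543, 0.015381174031648848], [0.4990051853288671, 0.003425942392054515]] [0.571 0.133]
  in scene [[386.0, 205.0], [447.0, 229.0], [393.0, 280.0], [332.0, 250.0]]
in [[0.5005529266374551, 0.22172946915263336], [0.6239467946529336, 0.23239548811342214], [0.6270779930560764, 0.19942855042768393]] [0.584 0.218]
  in scene [[388.0, 222.0], [430.0, 239.0], [424.0, 246.0]]
```

View pics/crop2.png

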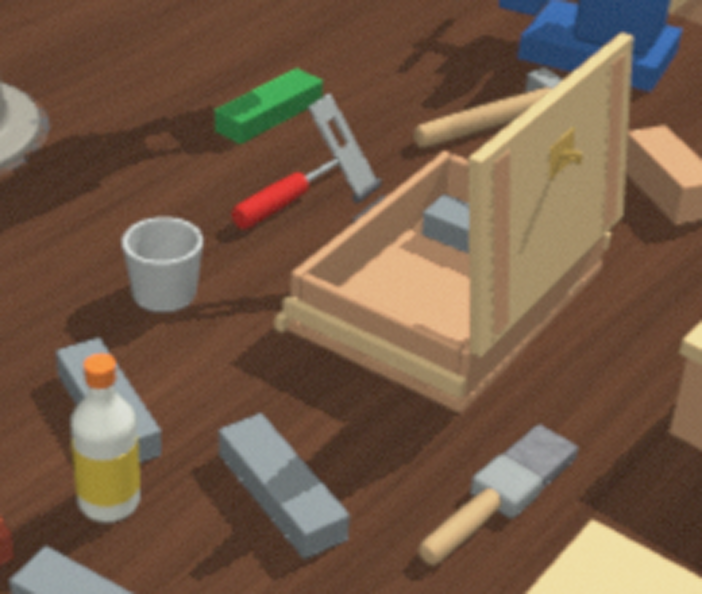

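The crops show three plain grey blocks, with the bottle between them at scene (265,325). The lid is upright, its staple on the far face, and the hasp leans out to the front. I'll take B (355,313 in the side view) and A (408,278). Next I triangulate the features I need across the two views.

```bash
cat >> h.py <<'E'
def togo(p,yawdeg):
    """shift in tool axes (cm) and turn about tool z (deg) to a tool-down pose"""
    s=ctrl.read_state(); R=Ro.from_euler('xyz',s['orientation'])
    d=R.inv().apply(np.array(p)-s['eef_pos'])*100
    T=Ro.from_euler('xyz',[np.pi,0,np.radians(yawdeg)])
    print('clk %.2f'%s['clock'],'pos',s['eef_pos'].round(4),'rpy',np.degrees(s['orientation']).round(1),'F',s['wrist_force'].round(1),'w',round(s['width'],3),'g',round(s['grasp_force'],1))
    print('   shift cm',d.round(2),'turn',np.degrees((R.inv()*T).as_rotvec()).round(1))
E
python3 - <<'E'
from h import *
np.set_printoptions(precision=4,suppress=True)
sc,si=grab('scene'),grab('side')
S=lambda x,y:ray(sc,x/2.7+225,y/2.7+150)
D=lambda x,y:ray(si,x/2.7+265,y/2.7+150)
for nm,s,d in (('A1',(218,425),(322,360)),('A2',(262,414),(313,330)),('A3',(348,512),(446,313)),('A4',(303,540),(458,342)),
 ('B1',(100,341),(169,423)),('B2',(160,432),(312,408)),('B-',(58,350),(174,458)),('capA',(100,358),(372,371)),
 ('chestFR',(293,275),(178,250)),('chestFL',(447,153),(38,100)),('chestBR',(468,343),(323,180)),
 ('lidtopR',(473,160),(328,40)),('hasptip',(320,100),(36,126)),('haspbase',(368,190),(105,168)),('inA',(430,203),(80,120))):
    p=tri([S(*s),D(*d)]); print(nm,p, 'res', (proj(si,p)-[d[0]/2.7+265,d[1]/2.7+150]).round(1))
print('bottle base', onz(si,(357)/2.7+265,(478)/2.7+150,0.005), onz(sc,107/2.7+225,505/2.7+150,0.0))
print('bottle cap z.14', onz(si,372/2.7+265,371/2.7+150,.14), onz(sc,100/2.7+225,358/2.7+150,.14))
print('tin rim z.06', onz(si,82/2.7+265,322/2.7+150,.06))
togo([.463,-.182,.15],158.8)
E
```

```text
A1 [ 0.5638 -0.1502  0.0296] res [0.2 0.7]
A2 [ 0.5775 -0.1139  0.0254] res [0.1 0.5]
A3 [ 0.6983 -0.1535  0.0266] res [-0.2 -0.5]
A4 [ 0.6888 -0.189   0.022 ] res [0.4 1.1]
B1 [ 0.4116 -0.1386  0.0215] res [0.1 0.3]
B2 [ 0.5313 -0.1845  0.0225] res [-0.  -0.1]
B- [ 0.397  -0.1735  0.0237] res [0.  0.1]
capA [ 0.539  -0.2457  0.1424] res [0.2 0.5]
chestFR [0.5012 0.0071 0.0587] res [0.  0.1]
chestFL [0.4771 0.2591 0.0558] res [-0.1 -0.9]
chestBR [0.6711 0.0234 0.0629] res [-0.4 -2.2]
lidtopR [0.6599 0.0237 0.2393] res [0.  0.3]
hasptip [0.4198 0.1332 0.1485] res [0.1 0.5]
haspbase [0.4842 0.1239 0.0783] res [-0.3 -1.8]
inA [0.5025 0.2106 0.0425] res [0.6 2.9]
bottle base [ 0.5337 -0.2566  0.005 ] [ 0.5425 -0.2528  0.    ]
bottle cap z.14 [ 0.5407 -0.243   0.14  ] [ 0.5372 -0.2453  0.14  ]
tin rim z.06 [ 0.3828 -0.0276  0.06  ]
clk 0.40 pos [0.2014 0.4848 0.2266] rpy [-180.    -0.   157.4] F [-0.3  0.5 -0. ] w 1.0 g 0.0
   shift cm [-49.74 -51.54   7.67] turn [-0.  -0.  -1.4]
```

Call:
jog_arm(steps=[[-0.6, -49.7, -51.5, 5, 0, 0, -1.4], [-0.6, -49.7, -51.5, 5, 0, 0, -1.4], [-0.6, -49.7, -51.5, 5, 0, 0, -1.4], [-0.6, -49.7, -51.5, 5, 0, 0, -1.4], [-0.6, -49.7, -51.5, 5, 0, 0, -1.4], [-0.6, -49.7, -51.5, 5, 0, 0, -1.4], [-0.6, -49.7, -51.5, 5, 0, 0, -1.4], [-0.6, -49.7, -51.5, 5, 0, 0, -1.4], [-0.6, -49.7, -51.5, 5, 0, 0, -1.4], [-0.6, -49.7, -51.5, 5, 0, 0, -1.4]], force=40)

```text
clock: 1.65
eef_pos: [0.4297, -0.0978, 0.1833]
orientation: [3.141, 0.001, 2.772]
wrist_force: [0.6, 1.6, 0.0]
width: 0.799
grasp_force: 0.0
```

Call:
jog_arm(steps=[[-0.6, 0, 0, 0, 0, 0, 0], [-0.6, 0, 0, 0, 0, 0, 0]])

```text
clock: 1.9
eef_pos: [0.4287, -0.0954, 0.1829]
orientation: [3.141, -0.001, 2.771]
wrist_force: [0.1, 0.2, 1.0]
width: 0.799
grasp_force: 0.0
```

```bash
python3 - <<'E'
from h import *
w=grab('wrist','w1.png'); togo([.463,-.181,.008],158.8)
np.set_printoptions(precision=3,suppress=True)
print(ray(w,320,240)[0],ray(w,320,240)[1])
for p in ([.463,-.181,.028],[.632,-.152,.028],[.579,.141,.01]): print(proj(w,p))
E
```

```text
clk 1.95 pos [ 0.4286 -0.0948  0.1831] rpy [180.   -0.  158.9] F [0.1 0.9 0.9] w 0.795 g 0.0
   shift cm [-6.33 -6.8  17.5 ] turn [ 0.  -0.   0.1]
[ 0.355 -0.067  0.34 ] [ 0.289 -0.11  -0.951]
[250.563 279.661]
[338.715 402.683]
[589.668 264.41 ]
```

View pics/w1.png

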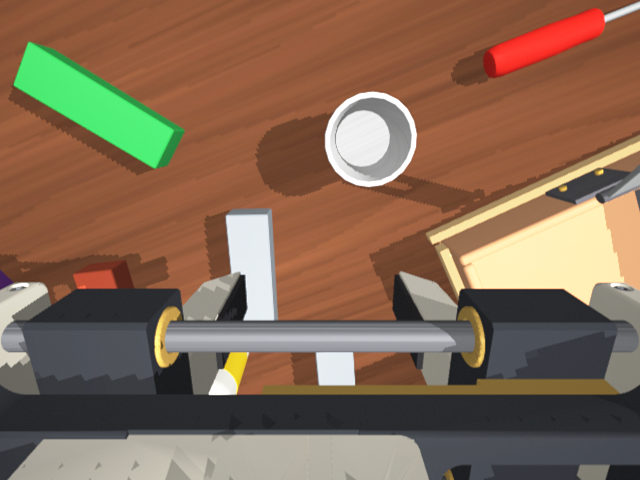

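The wrist view shows stone B's near end at (228–271, 210), running parallel to the fingers, and the tin at (370,140). I compare that end with my estimate.

```bash
python3 - <<'E'
from h import *
w=grab('wrist')
for u,v in ((228,211),(271,210),(275,318)): print(onz(w,u,v,.028).round(4))
for p in ([.4105,-.140,.028],[.3965,-.1745,.028]): print(proj(w,p).round(0))
togo([.463,-.181,.008],158.8)
E
```

```text
[ 0.3931 -0.1713  0.028 ]
[ 0.4065 -0.1341  0.028 ]
[ 0.5106 -0.1749  0.028 ]
[267. 216.]
[226. 216.]
clk 2.00 pos [ 0.4287 -0.0945  0.1832] rpy [180.   -0.  158.9] F [-0.6  0.2 -0.1] w 0.802 g 0.0
   shift cm [-6.32 -6.84 17.52] turn [ 0.  -0.   0.1]
```

Call:
jog_arm(steps=[[-0.6, -3, -3.3, 4, 0, 0, 0], [-0.6, -6, -6.6, 8, 0, 0, 0], [-0.6, -6, -6.6, 13, 0, 0, 0], [-0.6, -6, -6.6, 16.5, 0, 0, 0], [-0.6, -6, -6.6, 17.9, 0, 0, 0], [-0.6, -6, -6.6, 17.9, 0, 0, 0], [1, -6, -6.6, 17.9, 0, 0, 0], [1, -6, -6.6, 17.9, 0, 0, 0], [1, -6, -6.6, 17.9, 0, 0, 0], [1, -6, -6.6, 17.9, 0, 0, 0]], force=40)

```text
clock: 3.25
eef_pos: [0.4614, -0.1791, 0.0047]
orientation: [-3.141, 0.001, 2.773]
wrist_force: [-0.0, -0.3, 4.5]
width: 0.432
grasp_force: 40.0
```

```bash
python3 - <<'E'
from h import *
c=np.array([.579,.141,0]);R=Ro.from_euler('z',5.2,degrees=True)
togo(c+R.apply([0,-.066,.16]),185.2)
togo(c+R.apply([0,-.066,.014]),185.2)
E
```

```text
clk 3.25 pos [ 0.4614 -0.1791  0.0047] rpy [-1.800e+02  1.000e-01  1.589e+02] F [-0.  -0.3  4.5] w 0.432 g 40.0
   shift cm [ -2.36  28.18 -15.55] turn [ -0.    0.  -26.3]
clk 3.25 pos [ 0.4614 -0.1791  0.0047] rpy [-1.800e+02  1.000e-01  1.589e+02] F [-0.  -0.3  4.5] w 0.432 g 40.0
   shift cm [-2.35 28.19 -0.95] turn [ -0.    0.  -26.3]
```

Call:
jog_arm(steps=[[1, 0, 0, -5, 0, 0, 0], [1, 0, 0, -11, 0, 0, 0], [1, 0, 4, -15.5, 0, 0, -5], [1, -0.5, 9, -15.5, 0, 0, -12], [1, -1, 14, -15.5, 0, 0, -20], [1, -1.5, 19, -15.5, 0, 0, -26.3], [1, -2, 24, -15.5, 0, 0, -26.3], [1, -2.4, 28.2, -15.5, 0, 0, -26.3], [1, -2.4, 28.2, -15.5, 0, 0, -26.3], [1, -2.4, 28.2, -15.5, 0, 0, -26.3]])

```text
clock: 4.5
eef_pos: [0.5845, 0.0753, 0.1582]
orientation: [-3.142, -0.002, -3.052]
wrist_force: [-0.5, -0.9, -3.7]
width: 0.429
grasp_force: 39.9
```

```bash
python3 - <<'E'
from h import *
w=grab('wrist','w2.png')
c=np.array([.579,.141,0]);R=Ro.from_euler('z',5.2,degrees=True)
togo(c+R.apply([0,-.066,.0155]),185.2)
for l in ([-.08,-.1175,.064],[-.08,.1175,.064],[.08,.1175,.064],[-.08,-.1175,.01],[-.08,.1175,.01]): print(l,proj(w,c+R.apply(l)).round(0))
E
```

```text
clk 4.55 pos [0.5846 0.0748 0.1585] rpy [-1.800e+02 -1.000e-01 -1.749e+02] F [ 0.1 -1.2 -5. ] w 0.435 g 39.9
   shift cm [-0.07  0.05 14.3 ] turn [-0.  -0.1 -0.1]
[-0.08, -0.1175, 0.064] [245. 127.]
[-0.08, 0.1175, 0.064] [585. 127.]
[0.08, 0.1175, 0.064] [543. 330.]
[-0.08, -0.1175, 0.01] [258. 127.]
[-0.08, 0.1175, 0.01] [538. 127.]
```

View pics/w2.png

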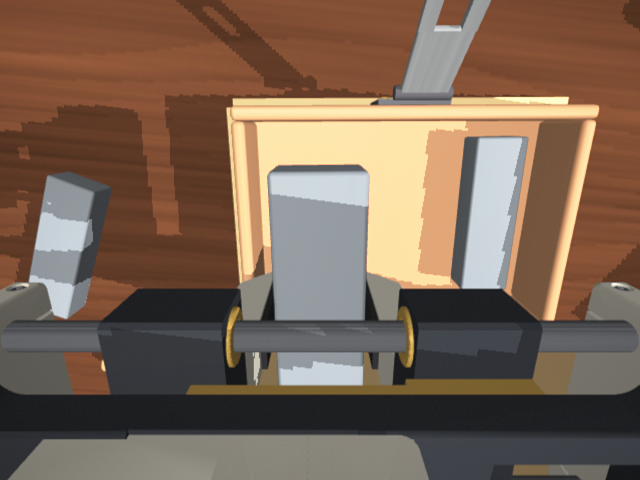

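The wrist view shows the chest's inner rim corners at (245,122) and (583,122), within 5 px of prediction. The held stone is centred over its slot, and stone_in is at (495,200). Now I lower it.

Call:
jog_arm(steps=[[1, 0, 0, 5, 0, 0, 0], [1, 0, 0, 10, 0, 0, 0], [1, 0, 0, 13, 0, 0, 0], [1, 0, 0, 14, 0, 0, 0], [1, 0, 0, 14.3, 0, 0, 0], [1, 0, 0, 14.4, 0, 0, 0], [1, 0, 0, 14.4, 0, 0, 0]])

```text
clock: 5.42
eef_pos: [0.5862, 0.0755, 0.0164]
orientation: [-3.141, 0.002, -3.052]
wrist_force: [0.2, 0.7, -4.5]
width: 0.43
grasp_force: 39.9
```

Call:
jog_arm(steps=[[1, 0, 0, 0.15, 0, 0, 0], [1, 0, 0, 0.25, 0, 0, 0], [1, 0, 0, 0.25, 0, 0, 0]])

```text
clock: 5.8
eef_pos: [0.5861, 0.0756, 0.0147]
orientation: [-3.141, 0.002, -3.052]
wrist_force: [-3.4, -0.7, 7.6]
width: 0.435
grasp_force: 39.9
```

Call:
jog_arm(steps=[[-0.17, 0, 0, 0, 0, 0, 0], [-0.17, 0, 0, 0, 0, 0, 0], [-0.17, 0, 0, 0, 0, 0, 0], [-0.17, 0, 0, -3, 0, 0, 0], [-0.17, 0, 0, -8, 0, 0, 0], [-0.5, 0, 0, -14.5, 0, 0, 0], [-0.5, 0, 0, -14.5, 0, 0, 0]])

```text
clock: 6.68
eef_pos: [0.5883, 0.0756, 0.163]
orientation: [-3.141, 0.011, -3.052]
wrist_force: [0.7, 0.5, 0.1]
width: 0.73
grasp_force: 0.0
```

```bash
python3 - <<'E'
from h import *
togo([.646,-.157,.16],161.5)
E
```

```text
clk 6.67 pos [0.5883 0.0756 0.163 ] rpy [-180.     0.6 -174.9] F [0.7 0.5 0.1] w 0.73 g 0.0
   shift cm [ -3.66 -23.68   0.36] turn [ 0.1  0.6 23.6]
```

Call:
jog_arm(steps=[[-0.6, -0.8, -5, 0, 0, 0, 8], [-0.6, -1.6, -10, 0, 0, 0, 16], [-0.6, -2.4, -15, 0, 0, 0, 23.6], [-0.6, -3, -20, 0, 0, 0, 23.6], [-0.6, -3.6, -23.7, 0, 0, 0, 23.6], [-0.6, -3.6, -23.7, 0, 0, 0, 23.6], [-0.6, -3.6, -23.7, 0, 0, 0, 23.6]])

```text
clock: 7.55
eef_pos: [0.642, -0.1565, 0.1566]
orientation: [3.141, -0.002, 2.819]
wrist_force: [-0.7, 0.5, -0.2]
width: 0.8
grasp_force: 0.0
```

```bash
python3 - <<'E'
from h import *
w=grab('wrist','w3.png'); togo([.646,-.157,.004],161.5)
u=np.array([.944,-.33,0]);v=np.array([.33,.944,0])
for c in([-.065,.02],[-.065,-.02],[0,.02]): print(proj(w,np.array([.632,-.1515,.028])+u*c[0]+v*c[1]).round(0))
cv2.imwrite('pics/w3.png',w['img'][60:340,140:560,::-1])
E
```

```text
clk 7.60 pos [ 0.6421 -0.1561  0.157 ] rpy [ 1.800e+02 -1.000e-01  1.616e+02] F [0.1 0.5 0.1] w 0.801 g 0.0
   shift cm [-0.42  0.03 15.3 ] turn [ 0.  -0.1  0.1]
[348. 132.]
[297. 131.]
[345. 212.]
```

View pics/w3.png

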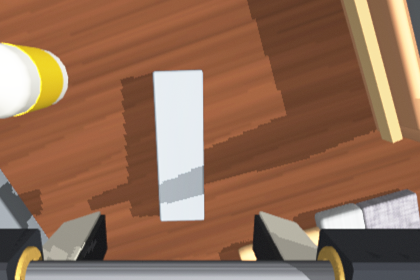

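The wrist view shows stone A's top at (293,132), (343,130), (344,280) and (300,280), with the bottle well to the left. I recompute its centre and yaw from these.

```bash
python3 - <<'E'
from h import *
w=grab('wrist')
P=np.array([onz(w,*q,.028)[:2] for q in((293,131),(343,130),(344,280),(300,280))]);print(P.round(4),P.mean(0))
for a,b in((0,3),(1,2)): d=P[b]-P[a];print(np.linalg.norm(d),np.degrees(np.arctan2(d[1],d[0])))
m=P.mean(0); 
for yaw in(161.5,160.5): togo([m[0]+.015*.944,m[1]-.015*.33,.005],yaw)
E
```

```text
[[ 0.563  -0.1518]
 [ 0.5748 -0.1142]
 [ 0.6979 -0.1516]
 [ 0.6854 -0.189 ]] [ 0.63026193 -0.15164558]
0.12788658962195046 -16.89964197564207
0.12865349353780695 -16.927231868230066
clk 7.65 pos [ 0.6423 -0.1558  0.1573] rpy [ 1.800e+02 -1.000e-01  1.616e+02] F [1.  0.5 0.3] w 0.799 g 0.0
   shift cm [-2.400e-01 -1.000e-02  1.523e+01] turn [ 0.  -0.1  0.1]
clk 7.65 pos [ 0.6423 -0.1558  0.1573] rpy [ 1.800e+02 -1.000e-01  1.616e+02] F [1.  0.5 0.3] w 0.799 g 0.0
   shift cm [-2.400e-01 -1.000e-02  1.523e+01] turn [ 0.  -0.1  1.1]
```

Call:
jog_arm(steps=[[-0.6, -0.2, 0, 5, 0, 0, -1.3], [-0.6, -0.2, 0, 10, 0, 0, -1.3], [-0.6, -0.2, 0, 14, 0, 0, -1.3], [-0.6, -0.2, 0, 15.3, 0, 0, -1.3], [-0.6, -0.2, 0, 15.3, 0, 0, -1.3], [1, -0.2, 0, 15.3, 0, 0, -1.3], [1, -0.2, 0, 15.3, 0, 0, -1.3], [1, -0.2, 0, 15.3, 0, 0, -1.3], [1, -0.2, 0, 15.3, 0, 0, -1.3]], force=45)

```text
clock: 8.78
eef_pos: [0.6448, -0.1578, 0.0053]
orientation: [3.141, 0.001, 2.842]
wrist_force: [0.8, 1.6, 2.9]
width: 0.431
grasp_force: 45.0
```

```bash
python3 - <<'E'
from h import *
c=np.array([.579,.141,0]);R=Ro.from_euler('z',5.2,degrees=True)
togo(c+R.apply([.015,.004,.16]),185.2)
E
```

```text
clk 8.78 pos [ 0.6448 -0.1578  0.0053] rpy [1.800e+02 1.000e-01 1.628e+02] F [0.8 1.6 2.9] w 0.431 g 45.0
   shift cm [ 13.86  27.55 -15.47] turn [  0.    0.1 -22.4]
```

Call:
jog_arm(steps=[[1, 0, 0, -5, 0, 0, 0], [1, 0, 0, -11, 0, 0, 0], [1, 3, 3, -15.5, 0, 0, -4], [1, 6, 7, -15.5, 0, 0, -10], [1, 9, 11.5, -15.5, 0, 0, -16], [1, 12, 16, -15.5, 0, 0, -22.4], [1, 13.9, 21, -15.5, 0, 0, -22.4], [1, 13.9, 26, -15.5, 0, 0, -22.4], [1, 13.9, 27.5, -15.5, 0, 0, -22.4], [1, 13.9, 27.5, -15.5, 0, 0, -22.4]])

```text
clock: 10.02
eef_pos: [0.5924, 0.1462, 0.1589]
orientation: [-3.141, -0.001, -3.049]
wrist_force: [-0.4, -0.4, -3.5]
width: 0.431
grasp_force: 45.0
```

```bash
python3 - <<'E'
from h import *
w=grab('wrist'); cv2.imwrite('pics/w4.png',w['img'][90:350,140:560,::-1])
c=np.array([.579,.141,0]);R=Ro.from_euler('z',5.2,degrees=True)
togo(c+R.apply([.015,.004,.0152]),185.2)
E
```

```text
clk 10.07 pos [0.5923 0.1452 0.159 ] rpy [-1.800e+02 -1.000e-01 -1.747e+02] F [ 0.1 -0.3 -3.8] w 0.428 g 45.0
   shift cm [-0.16  0.12 14.38] turn [-0.  -0.1  0.1]
```

View pics/w4.png

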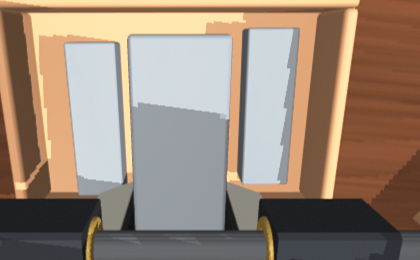

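The wrist view shows the placed stone's right edge at (259,133)–(265,272) and stone_in's left edge at (385,120)–(381,272), in full-frame pixels, with the held stone hovering between them.

```bash
python3 - <<'E'
from h import *
w=grab('wrist')
c=np.array([.579,.141,0]);R=Ro.from_euler('z',5.2,degrees=True)
for q in((259,133),(265,272),(385,120),(381,272)): print(R.inv().apply(onz(w,*q,.038)-c).round(4))
print('tcp',R.inv().apply(ctrl.read_state()['eef_pos']-c))
togo(c+R.apply([.015,.004,.0152]),185.2)
E
```

```text
[-0.0614 -0.0436  0.038 ]
[ 0.054  -0.0442  0.038 ]
[-0.0709  0.0525  0.038 ]
[0.0539 0.0559 0.038 ]
tcp [0.01362986 0.00233733 0.15918503]
clk 10.12 pos [0.5924 0.1446 0.1592] rpy [-1.800e+02 -1.000e-01 -1.748e+02] F [-0.2  0.5 -3.3] w 0.43 g 45.0
   shift cm [-0.16  0.17 14.4 ] turn [-0.  -0.1 -0. ]
```

Call:
jog_arm(steps=[[1, 0, 0.2, 4, 0, 0, 0], [1, 0, 0.2, 8, 0, 0, 0], [1, 0, 0.2, 11.5, 0, 0, 0], [1, 0, 0.2, 13.5, 0, 0, 0], [1, 0, 0.2, 14.2, 0, 0, 0], [1, 0, 0.2, 14.4, 0, 0, 0], [1, 0, 0.2, 14.5, 0, 0, 0], [1, 0, 0.2, 14.5, 0, 0, 0]])

```text
clock: 11.12
eef_pos: [0.5931, 0.1478, 0.0155]
orientation: [3.142, 0.002, -3.05]
wrist_force: [0.0, 0.1, -3.6]
width: 0.432
grasp_force: 45.0
```

Call:
jog_arm(steps=[[1, 0, 0, 0.1, 0, 0, 0], [1, 0, 0, 0.15, 0, 0, 0], [1, 0, 0, 0.15, 0, 0, 0]])

```text
clock: 11.5
eef_pos: [0.5931, 0.1479, 0.0153]
orientation: [-3.142, 0.002, -3.05]
wrist_force: [-3.6, -1.0, 8.5]
width: 0.435
grasp_force: 45.0
```

Call:
jog_arm(steps=[[-0.05, 0, 0, 0, 0, 0, 0], [-0.05, 0, 0, 0, 0, 0, 0], [-0.05, 0, 0, 0, 0, 0, 0], [-0.05, 0, 0, -3, 0, 0, 0], [-0.05, 0, 0, -8, 0, 0, 0], [0.5, 2, 0, -14, 0, 0, 0], [1, 3, 0, -20, 0, 0, 0], [1, 3, 0, -26, 0, 0, 0], [1, 3, 0, -27, 0, 0, 0], [1, 3, 0, -27, 0, 0, 0]])

```text
clock: 12.75
eef_pos: [0.5627, 0.1451, 0.2832]
orientation: [3.141, 0.001, -3.05]
wrist_force: [0.1, 0.1, -0.8]
width: 0.032
grasp_force: 0.0
```

```bash
python3 - <<'E'
from h import *
grab('side'); s=grab('side','s2.png')
c=cv2.resize(s['img'][90:270,250:430,::-1],None,fx=3.2,fy=3.2,interpolation=cv2.INTER_CUBIC)
cv2.imwrite('pics/s2c.png',c)
c=np.array([.579,.141,0]);R=Ro.from_euler('z',5.2,degrees=True)
for l in ([-.02,-.06,.28],[.14,-.06,.28],[.14,-.06,.21]): togo(c+R.apply(l),185.2)
for t in (1.35,1.45,1.57,1.7):
  print(t,[((proj(s,c+R.apply([.09-r*np.cos(t),-.1275,.064+r*np.sin(t)]))-[250,90])*3.2).round(0) for r in(0,.18)])
E
```

```text
clk 12.85 pos [0.562  0.145  0.2811] rpy [-180.    -0.2 -174.8] F [ 0.5 -0.3 -0.3] w 0.007 g 0.0
   shift cm [ 0.35 -6.55  0.11] turn [-0.  -0.2  0. ]
clk 12.85 pos [0.562  0.145  0.2811] rpy [-180.    -0.2 -174.8] F [ 0.5 -0.3 -0.3] w 0.007 g 0.0
   shift cm [-15.65  -6.56   0.05] turn [-0.  -0.2  0. ]
clk 12.85 pos [0.562  0.145  0.2811] rpy [-180.    -0.2 -174.8] F [ 0.5 -0.3 -0.3] w 0.007 g 0.0
   shift cm [-15.68  -6.56   7.05] turn [-0.  -0.2  0. ]
1.35 [array([440., 395.]), array([419., 252.])]
1.45 [array([440., 395.]), array([438., 240.])]
1.57 [array([440., 395.]), array([461., 228.])]
1.7 [array([440., 395.]), array([485., 219.])]
```

View pics/s2c.png

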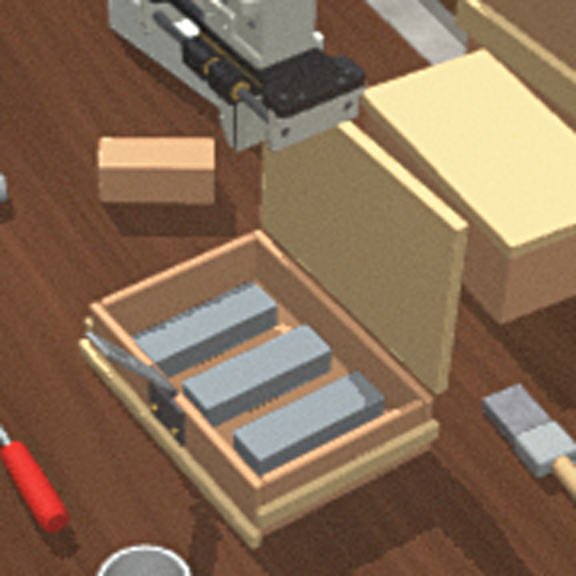

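The crop shows three stones flat and parallel in the chest, the lid upright with its inner top corner at (455,230) (θ≈1.55), and the hasp leaning to the front. Next I go behind the lid.

Call:
jog_arm(steps=[[1, -4, -4, 0, 0, 0, 0], [1, -9, -6.5, 0, 0, 0, 0], [1, -14, -6.6, 0, 0, 0, 0], [1, -15.7, -6.6, 0, 0, 0, 0], [1, -15.7, -6.6, 3, 0, 0, 0], [1, -15.7, -6.6, 6.5, 0, 0, 0], [1, -15.7, -6.6, 7, 0, 0, 0], [1, -15.7, -6.6, 7, 0, 0, 0]])

```text
clock: 13.85
eef_pos: [0.725, 0.0937, 0.2127]
orientation: [3.141, -0.001, -3.05]
wrist_force: [-0.3, 0.0, 0.4]
width: 0.008
grasp_force: 0.0
```

```bash
python3 - <<'E'
from h import *
c=np.array([.579,.141,0]);R=Ro.from_euler('z',5.2,degrees=True)
s=ctrl.read_state(); t=R.inv().apply(s['eef_pos']-c); print(t.round(4),s['wrist_force'],s['orientation'])
r=.148
for d in range(90,-1,-9):
    a=np.radians(d); x=.09-r*np.cos(a)+.012*np.sin(a)+.0095; z=.064+r*np.sin(a)+.012*np.cos(a)
    print(d,'x %.2f z %.2f'%((t[0]-x)*100,(t[2]-z)*100))
E
```

```text
[ 0.1411 -0.0603  0.2127] [-0.29031105  0.03177215  0.41252002] [ 3.14140998e+00 -1.26825789e-03 -3.05020645e+00]
90 x 2.96 z 0.07
81 x 5.29 z 0.06
72 x 7.59 z 0.42
63 x 9.81 z 1.14
54 x 11.89 z 2.19
45 x 13.78 z 3.55
36 x 15.43 z 5.20
27 x 16.80 z 7.08
18 x 17.87 z 9.15
9 x 18.59 z 11.37
0 x 18.96 z 13.67
```

Call:
jog_arm(steps=[[1, 2, 0, 0, 0, 0, 0], [1, 3, 0, 0, 0, 0, 0], [1, 4.2, 0, 0, 0, 0, 0], [1, 5.3, 0, 0.1, 0, 0, 0], [1, 7.6, 0, 0.4, 0, 0, 0], [1, 9.8, 0, 1.1, 0, 0, 0], [1, 11.9, 0, 2.2, 0, 0, 0], [1, 13.8, 0, 3.5, 0, 0, 0], [1, 15.4, 0, 5.2, 0, 0, 0]])

```text
clock: 14.98
eef_pos: [0.5728, 0.0796, 0.1637]
orientation: [-3.141, 0.006, -3.05]
wrist_force: [0.4, -0.3, 1.7]
width: 0.007
grasp_force: 0.7
```

Call:
jog_arm(steps=[[1, 0.7, 0, 0.9, 0, 0, 0], [1, 1.4, 0, 1.9, 0, 0, 0], [1, 2.0, 0, 2.9, 0, 0, 0], [1, 2.5, 0, 4, 0, 0, 0], [1, 2.9, 0, 5.1, 0, 0, 0], [1, 3.2, 0, 6.2, 0, 0, 0], [1, 3.4, 0, 7.3, 0, 0, 0], [1, 3.6, 0, 8.2, 0, 0, 0], [1, 3.6, 0, 8.5, 0, 0, 0], [1, 3.6, 0, 8.5, 0, 0, 0]])

```text
clock: 16.23
eef_pos: [0.5355, 0.0764, 0.0767]
orientation: [3.142, -0.001, -3.05]
wrist_force: [-3.5, -0.1, 8.0]
width: 0.005
grasp_force: 3.8
```

Contact at z = 0.0767, close to the shut lid's top at 0.076. I press a little more to be sure it is fully shut.

Call:
jog_arm(steps=[[1, 0, 0, 0.1, 0, 0, 0], [1, 0, 0, 0.2, 0, 0, 0], [1, 0, 0, 0.2, 0, 0, 0]])

```text
clock: 16.6
eef_pos: [0.5355, 0.0764, 0.0765]
orientation: [-3.141, 0.0, -3.05]
wrist_force: [-8.9, -1.1, 21.4]
width: 0.006
grasp_force: 11.1
```

Call:
jog_arm(steps=[[1, 0, 0, -5, 0, 0, 0], [1, 0, 0, -10, 0, 0, 0], [1, 2, 2, -14.5, 0, 0, 0], [1, 7, 5, -14.5, 0, 0, 0], [1, 12, 6.2, -14.5, 0, 0, 0], [1, 15, 6.2, -14.5, 0, 0, 0], [1, 15, 6.2, -14.5, 0, 0, 0]])

```text
clock: 17.48
eef_pos: [0.3793, 0.1246, 0.2195]
orientation: [3.141, 0.0, -3.049]
wrist_force: [0.5, 0.1, 0.5]
width: 0.002
grasp_force: 0.0
```

```bash
python3 - <<'E'
from h import *
c=np.array([.579,.141,0]);R=Ro.from_euler('z',5.2,degrees=True)
s=ctrl.read_state(); t=R.inv().apply(s['eef_pos']-c); print(t.round(4),s['wrist_force'].round(1),s['orientation'])
sc,si=grab('scene'),grab('side')
c1=np.hstack([cv2.resize(f['img'][r0:r0+130,x0:x0+130,::-1],None,fx=3,fy=3,interpolation=cv2.INTER_CUBIC) for f,r0,x0 in((sc,150,320),(si,140,250))])
cv2.imwrite('pics/c1.png',c1)
h=.0795;rho=.05
for d in range(135,-1,-9):
    a=np.radians(d)
    x=-.096+(.094 if d>90 else rho)*np.cos(a)-.001*np.sin(a)-.0095; z=h+rho*np.sin(a)+.001*np.cos(a)
    if d<=90: x=-.096+rho*np.cos(a)-.001*np.sin(a)-.0095
    print(d,'x %.2f z %.2f'%((t[0]-x)*100,(t[2]-z)*100))
print('y',-t[1]*100)
E
```

```text
[-0.2003  0.0018  0.2195] [0.5 0.1 0.5] [ 3.14142509e+00  4.36752204e-04 -3.04929278e+00]
135 x -2.77 z 10.53
126 x -3.88 z 10.01
117 x -5.13 z 9.59
108 x -6.49 z 9.27
99 x -7.92 z 9.07
90 x -9.38 z 9.00
81 x -10.17 z 9.04
72 x -10.93 z 9.21
63 x -11.67 z 9.50
54 x -12.34 z 9.89
45 x -12.95 z 10.39
36 x -13.47 z 10.98
27 x -13.89 z 11.64
18 x -14.21 z 12.36
9 x -14.41 z 13.12
0 x -14.48 z 13.90
y -0.17577659317591302
```

Call:
jog_arm(steps=[[1, 0, -0.2, 5, 0, 0, 0], [1, 0, -0.2, 10.3, 0, 0, 0], [1, -1.5, -0.2, 10.4, 0, 0, 0], [1, -2.8, -0.2, 10.3, 0, 0, 0], [1, -3.9, -0.2, 10, 0, 0, 0], [1, -5.1, -0.2, 9.6, 0, 0, 0], [1, -6.5, -0.2, 9.3, 0, 0, 0], [1, -7.9, -0.2, 9.1, 0, 0, 0], [1, -9.4, -0.2, 9, 0, 0, 0], [1, -10.2, -0.2, 9, 0, 0, 0]])

```text
clock: 18.82
eef_pos: [0.4838, 0.1318, 0.1299]
orientation: [3.142, 0.001, -3.05]
wrist_force: [-0.8, -0.7, -0.4]
width: 0.005
grasp_force: 0.6
```

Call:
jog_arm(steps=[[1, -0.7, 0, 0.2, 0, 0, 0], [1, -1.5, 0, 0.5, 0, 0, 0], [1, -2.2, 0, 0.9, 0, 0, 0], [1, -2.8, 0, 1.4, 0, 0, 0], [1, -3.3, 0, 2, 0, 0, 0], [1, -3.7, 0, 2.6, 0, 0, 0], [1, -4, 0, 3.4, 0, 0, 0], [1, -4.2, 0, 4.1, 0, 0, 0], [1, -4.3, 0, 4.7, 0, 0, 0], [1, -4.3, 0, 4.8, 0, 0, 0]])

```text
clock: 20.08
eef_pos: [0.5237, 0.135, 0.0809]
orientation: [-3.141, -0.004, -3.05]
wrist_force: [-8.2, -3.5, 9.8]
width: 0.004
grasp_force: 5.7
```

Call:
jog_arm(steps=[[1, 0.1, 0, 0.15, 0, 0, 0], [1, 0.1, 0, 0.15, 0, 0, 0], [1, 0, 0, -4, 0, 0, 0], [1, 0, 0, -9, 0, 0, 0], [1, 3, 0, -14, 0, 0, 0], [1, 9, 0, -17, 0, 0, 0], [1, 13, 0, -17, 0, 0, 0], [1, 13, 0, -17, 0, 0, 0]])

```text
clock: 21.08
eef_pos: [0.394, 0.1238, 0.2518]
orientation: [3.141, 0.001, -3.05]
wrist_force: [0.5, 0.2, 0.2]
width: 0.004
grasp_force: 0.0
```

```bash
python3 - <<'E'
from h import *
sc,si=grab('scene'),grab('side')
f=lambda g,r0,x0:cv2.resize(g['img'][r0:r0+150,x0:x0+130,::-1],None,fx=3,fy=3,interpolation=cv2.INTER_CUBIC)
cv2.imwrite('pics/fin.png',np.hstack([f(sc,150,325),f(si,150,270)]))
s=ctrl.read_state();print(s['clock'],s['eef_pos'],s['wrist_force'])
E
```

```text
21.175 [0.39659783 0.12389357 0.25145602] [ 0.43027865 -0.20606754  0.28653249]
```

View pics/fin.png

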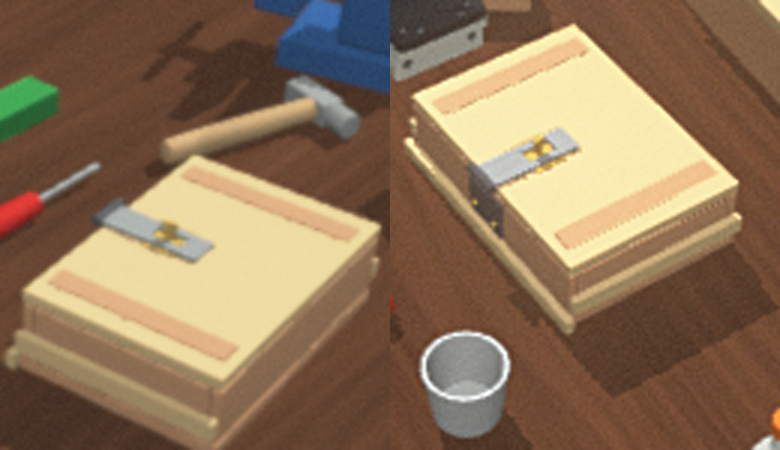

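The lid is shut flush. The hasp lies flat on it with the brass staple up through its slot, at left-crop (170,235) and right-crop (540,148), and the arm is clear. Handing in.

```bash
python3 -c "
from cell import ctrl
print(ctrl.close_job())"
```

```text
the job is handed in; nothing more can be done
None
```

The job is handed in at about 21 s: three grey stones lie flat in the chest, the lid is shut, and the hasp lies flat over the staple; no verdict came back.

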